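Lock a tile into the painting jig

TASK

A plain bisque tile lies loose in the wooden painting jig. Unscrew the clamp knob to free the sliding stop, push the stop up until the tile is held against the fence with no play, and screw the knob down again until it is firm to the feel (do not force it). Then swing the keeper bar across the tile until it snaps home in its catch, leaving everything else on the table where it is.

Things in the scene. Friction and masses are not known exactly. Their poses are not given: they have to be found in the camera images.
- jig: Fixed plywood board, 210 (x) x 360 (y) x 18 mm, on the table. Origin at table height; the board spans -105 to +105 mm in its x, -150 to +210 mm in its y. Along y from -y: fence, tile, sliding stop on its bar. Two guide strips 5 mm high flank the tile, inner faces at x = -57 and +57 mm.
- fence_face (a point): Middle of the foot of the fence's face, the wooden ledge (130 x 20 mm, 20 mm high) that the tile is pushed against; at board-top height. Axes as the jig's: +y points from the fence to the tile.
- tile: Loose square bisque tile, off-white, 108 x 108 x 8 mm, 190 g, flat on the board between the guide strips; it starts some mm away from the fence. Origin at the centre of its underside.
- stop (a joint): Travel of the sliding stop, m, 0 to 0.14, growing towards the fence (jig -y). An aluminium block (64 x 44 mm, top 48 mm above the table) with a wooden jaw plate (90 mm wide, 10 thick, top 36 mm above the table) on the fence side, riding on an aluminium bar along the jig's y. It slides easily (1 to 2 N) when the knob is loose.
- stop_jaw (a point): Middle of the jaw's face that meets the tile, 23.5 mm above the table. The knob's axis stands 32 mm behind it (jig +y). Tile held without play: this point is 108 mm from fence_face along y.
- knob (a joint): Angle of the clamp knob on the stop, rad, 0 (loose) to 2.8; grows clockwise from above, tightening. The bar is worn: the angle where the knob starts to bite differs along the bar and between starts (0.3 to 1.7). Loosen to near 0 to slide; judge tightness by the turning moment: about 0.2 Nm when loose, after the bite it climbs by some 0.8 Nm per rad; firm is 0.5 to 0.9 Nm.
- knob_grip (a point): Grip point of the knob, on its axis 77 mm above the table. The grip is a black bar 46 x 14 mm, 26 mm high (62 to 88 mm above the table) on a round steel stem; the bar's long side is this point's x axis, which turns with the knob. At knob = 0 it is parallel to the jig's x.
- shoe: Clamp shoe under the knob, hidden in the stop, that presses on the bar. It cannot be seen or reached.
- keeper (a joint): Angle of the keeper bar, rad: 0 = shut (bar along the jig's -x from its hinge, across the tile near the fence), growing as it swings open in the plane of the table, counter-clockwise from above. A sprung ball in the catch resists the last 0.1 rad with about 8 N at the handle; the bar snaps past it to 0 and is then held.
- keeper_hinge (a point): The keeper's vertical hinge axis, 46 mm above the table.
- keeper_handle (a point): Grip point of the keeper's upright round wooden handle (diameter 16 mm, from 50 to 84 mm above the table), on its axis 75 mm above the table and 130 mm from the hinge axis. The bar beneath it is 18 mm wide and 8 mm thick, top 50 mm above the table, and reaches 168 mm from the hinge.
- pot: Bystander: small paint jar, diameter 36, height 36 mm, standing on a corner of the jig's board. Origin under its centre.
- brush: Bystander: paint brush 150 mm long, lying on the jig's board beside the stop. Origin mid-length, underneath.
- bottle_a: Bystander: paint bottle, diameter 62, height 165 mm. Origin under its centre.
- bottle_b: Bystander: paint bottle, diameter 62, height 165 mm. Origin under its centre.
- bowl: Bystander: white water bowl, diameter 120, height 50 mm. Origin under its centre.
- mug: Bystander: mug with brushes, diameter 80, height 90 mm, the brushes up to 176 mm. Origin under its centre.
- sample: Bystander: painted sample tile 100 x 100 x 7 mm lying on the table. Origin under its centre.
- figure: Bystander: bisque figurine, diameter 60, height 112 mm. Origin under its centre.
There are look-alikes about, which are no part of the job. Leave any black or pink look-alike of the tile alone.

How it is judged:
By the outcome, as a careful person would: the job done as asked, in the order asked, and still so for the second after the job is handed in, with the robot touching nothing.
It also fails if it takes over 72 s, if anything falls off the work surface, if the arm or the gripper's body presses on something with over 40 N, if the wrist force passes 120 N, or if a joint passes its speed limit or range.

ROBOT

A 6-joint arm with a two-finger parallel gripper is mounted at the origin on the work surface. World frame = base frame: x ahead of the robot, y to its left, z up, the work surface at z = 0. Lengths are in mm, angles in rad, forces in N, time in s.
With the tool pointing down it reaches from about 275 to 1000 mm from the base axis. Payload 8.4 kg.
Tool frame: the origin (TCP) lies at the very end of the fingers, on their centre line; the grasp point (between the pads) lies 19 mm behind it; z points along the fingers, y is the line along which they close (so a half turn about z gives the same grasp; the last joint's range is limited). The gripper opens to 85 mm and grips with 20 to 120 N. Pads are 22 mm wide; open, the fingers measure 114 mm over their backs; the gripper's body (76 mm by 85 mm) begins 54 mm behind the grasp point. The pads swing forward as they close: fully open they stand 13 mm farther back than shut.
Start: joints at [1.215, 0.353, 1.633, -0, 1.155, -0.002], TCP at [216.539, 586.292, 231.281] pointing down, gripper open.
Joint ranges: [-2.63, 2.63], [-0.92, 2.1], [0.06, 2.66], [-1.3, 4.44], [0, 2.69], [-3.02, 3.02]. Speed limits (rad/s): [2.22, 2.22, 2.79, 3.14, 3.14, 3.14].

INTERFACE

Orientations are given as [roll, pitch, yaw] about the fixed x, y, z axes, in that order (R = Rz(yaw) Ry(pitch) Rx(roll)).
In Python, from rig import telemetry, imaging, r gives the robot as it stands. The module is installed in compiled form; this text tells all that it offers.
- The arm moves only by the tool step_arm, never from a script. Its argument "moves" is a list of rows, each a list of 3 entries, a list of its own where there are three numbers: the turn, a rotation vector about the tool's x, y, z scaled (see below), then the shift along the tool's x, y, z scaled (see below), then the opening, from -1 (shut) to 1 (fully open). A call has 1 to 8 rows; each row is the pose to reach, as a shift and turn from the pose commanded when the call began, along the tool's axes at that moment; what a row does not reach only later rows make up. The controller multiplies each number of a shift by 200 mm and each number of a turn by 45 degrees. A row lasts 1/10 s, in which the tool goes at most 50 mm and 8.59 degrees, less where a joint would pass 70% of its speed; a pose out of reach is approached as far as the arm can. A call with a number of a shift or a turn outside -1 to 1 is refused whole. A call with a gripper value outside its range is refused whole. The fingers move at their own pace and stop on an object; "squeeze" is the grip in N (left out, the last holds). Time passes only in rows, so rows that repeat a pose let the fingers close. It gives the time, the measured TCP pose, the force, the opening and the grip force at its end, in the units of the state.
- telemetry.sense(): the state, without advancing time (a new reading comes with each control period).
- imaging.grab_frame(name): name is "side" or "top"; returns the picture (400x640x3 uint8, red, green, blue); there is no depth.
- imaging.calibration(name): a dict with "fx", "fy", "cx", "cy" (pixels), "dist_coeffs" ([k1, k2, p1, p2, k3] as OpenCV has them; the pictures are not rectified), "cam_to_world" (4x4, takes a point from camera to world coordinates). Camera axes: x right, y up, looking along -z (the intrinsics and any distortion apply to the point x, -y, -z); pixel columns grow to the right and rows downward; lengths in mm; the calibration is good to about 2 mm. A picture is of the moment at which its call begins. calibration takes no time and is no camera call.
- r.sign_off(): hands the job in; it is judged then, once.
Trained networks look in the newest picture that a camera, given by its name, has taken for a name from the list of things; names that differ only in an ending like _2 or _b are one class to them, and where a whole thing is asked for, a point or a joint stands for the part that bears it (a point fixed in the world has none). Each returns a list of dicts, best first, with "conf" (0 to 1); they miss things now and then, are a little off and sometimes report something else, mostly with a low value. They report only what shows in the picture. A call takes as long as a camera call. They do not tell look-alikes from the thing itself.
- imaging.recognise(camera, name): "extent" ([left, top, width, height] in pixels, round what is visible of it).
- imaging.mark_of(camera, name): "xy" ([column, row] in pixels: a listed point, or the origin of a listed thing).
The state is a dict: "clock": time; "qpos": joint angles; "qvel": joint speeds; "joint_efforts": joint torques, N m; "eef_pos": TCP position; "tcp_rot": TCP orientation; "contact_force": force on the tool from outside, world axes, zero at the start; "wrist_torque": the same for the moment, N m; "opening": opening from 0.0 (shut) to 1.0 (fully open); "grasp_force": force on a finger pad.
Only numpy, scipy, OpenCV 4.12 (cv2) and the standard library are available. Lean on these libraries where they do the work, as an engineer would, in place of code of your own. Each camera call takes 0.05 s, during which the arm holds its last target. There are 200 camera calls.

## Working session

There is one attempt and no reset: what is moved stays moved. The work goes in short steps, Python scripts to look and compute and a tool call to move; the robot and the scene stay as the last step left them, time stands still between calls to the robot, and variables do not carry over. Pictures are saved under pics/ and viewed, at most 10 in all, crops included, and the job is handed in when it is done.

Besides the shell and the picture viewer there is one more tool, called after "Call:" by a JSON object that holds its "method" and its "body". step_arm: Moves the arm, as the interface text tells. Its arguments: {"type":"object","properties":{"moves":{"type":"array"},"squeeze":{"type":"number"}},"required":["moves"]}

```bash
mkdir -p pics; cat > h.py <<'E'
import numpy as np, cv2
from rig import telemetry, imaging, r
from scipy.spatial.transform import Rotation as R
def ray(cam,px):
    c=imaging.calibration(cam);K=np.array([[c['fx'],0,c['cx']],[0,c['fy'],c['cy']],[0,0,1.]])
    u=cv2.undistortPoints(np.array([[px]],float),K,np.array(c['dist_coeffs'],float))[0,0]
    T=np.array(c['cam_to_world']);d=T[:3,:3]@np.array([u[0],-u[1],-1.]);return T[:3,3],d
def at(cam,px,z):
    o,d=ray(cam,px);return o+d*(z-o[2])/d[2]
def proj(cam,p):
    c=imaging.calibration(cam);K=np.array([[c['fx'],0,c['cx']],[0,c['fy'],c['cy']],[0,0,1.]])
    T=np.array(c['cam_to_world']);q=T[:3,:3].T@(np.array(p,float)-T[:3,3]);q=q*[1,-1,-1]
    return cv2.projectPoints(q.reshape(1,1,3),np.zeros(3),np.zeros(3),K,np.array(c['dist_coeffs'],float))[0].ravel()
def save(cam,name):
    im=imaging.grab_frame(cam);cv2.imwrite('pics/'+name,im[:,:,::-1]);return im
E
python3 - <<'E'
from h import *
np.set_printoptions(precision=1,suppress=True)
for c in('top','side'):
    save(c,c+'0.png');print(c,np.array(imaging.calibration(c)['cam_to_world']).round(2).tolist())
Z=dict(jig=0,fence_face=18,tile=18,stop_jaw=23.5,knob_grip=77,keeper_hinge=46,keeper_handle=75,pot=18,brush=18)
for n,z in Z.items():
    for c in('top','side'):
        for m in imaging.mark_of(c,n)[:3]: print(n,c,round(m['conf'],2),np.array(m['xy']),at(c,m['xy'],z))
s=telemetry.sense();print({k:np.array(v).round(3).tolist() for k,v in s.items()})
E
```

```text
top [[0.0, 1.0, -0.1, 386.3], [-1.0, -0.0, -0.02, -10.98], [-0.02, 0.1, 1.0, 1221.74], [0.0, 0.0, 0.0, 1.0]]
side [[0.98, 0.15, -0.12, 384.07], [-0.19, 0.73, -0.65, -709.13], [-0.01, 0.66, 0.75, 898.75], [0.0, 0.0, 0.0, 1.0]]
jig top 0.78 [316.7 193.9] [519.7 -24.1   0. ]
jig side 0.88 [323.7 223.2] [524.3 -23.    0. ]
fence_face top 0.91 [353.8 200.3] [ 497.8 -138.3   18. ]
fence_face side 0.67 [320.2 260.5] [ 489.2 -150.3   18. ]
tile top 0.92 [332.  195.9] [511.5 -71.1  18. ]
tile top 0.87 [368.5 272. ] [ 278.8 -181.3   18. ]
tile top 0.87 [218.2 124.6] [739.8 289.1  18. ]
tile side 0.92 [236.5 296.8] [ 277.1 -209.6   18. ]
tile side 0.87 [326.3 233. ] [521.6 -70.   18. ]
tile side 0.61 [369.9 137.8] [738.5 275.6  18. ]
stop_jaw top 0.63 [298.1 184.3] [546.9  33.5  23.5]
stop_jaw side 0.83 [325.7 201.1] [541.9  34.4  23.5]
knob_grip top 0.48 [284.6 180.9] [549.9  71.5  77. ]
knob_grip side 0.46 [327.4 182.4] [550.6  54.1  77. ]
keeper_hinge top 0.73 [301.  187.3] [534.8  23.9  46. ]
keeper_hinge top 0.62 [358.  172.3] [ 580.6 -149.1   46. ]
keeper_hinge top 0.21 [354.1 199.7] [ 497.1 -136.3   46. ]
keeper_hinge side 0.65 [358.6 246.6] [ 587.  -147.4   46. ]
keeper_hinge side 0.29 [290.5 121.4] [495.8 377.1  46. ]
keeper_handle top 0.63 [390.3 199.5] [ 494.9 -239.9   75. ]
keeper_handle side 0.62 [329.2 277.1] [ 493.7 -233.9   75. ]
pot top 0.61 [260.1 204.5] [484.8 151.2  18. ]
pot side 0.71 [300.1 172.6] [491. 165.  18.]
brush top 0.53 [290.1 157.2] [633.2  59.1  18. ]
brush side 0.54 [355.8 189.7] [636.4  64.   18. ]
{'clock': 1.0, 'qpos': [1.215, 0.353, 1.633, -0.0, 1.155, -0.002], 'qvel': [-0.001, 0.0, -0.002, 0.001, -0.002, -0.0], 'joint_efforts': [-0.0, -60.517, -34.245, 0.0, 0.001, 0.0], 'eef_pos': [216.535, 586.279, 231.27], 'tcp_rot': [-3.142, 0.0, 2.788], 'contact_force': [-0.707, 0.51, -0.289], 'wrist_torque': [-0.009, -0.014, 0.034], 'grasp_force': 0.0, 'opening': 1.003}
```

```bash
python3 - <<'E'
import cv2
a=cv2.imread('pics/top0.png')[110:310,200:460];cv2.imwrite('pics/t0c.png',cv2.resize(a,None,fx=3,fy=3,interpolation=cv2.INTER_CUBIC)[:600])
a=cv2.imread('pics/side0.png')[130:330,200:460];cv2.imwrite('pics/s0c.png',cv2.resize(a,None,fx=3,fy=3,interpolation=cv2.INTER_CUBIC)[:600])
E
```

```text
(no output)
```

View pics/t0c.png

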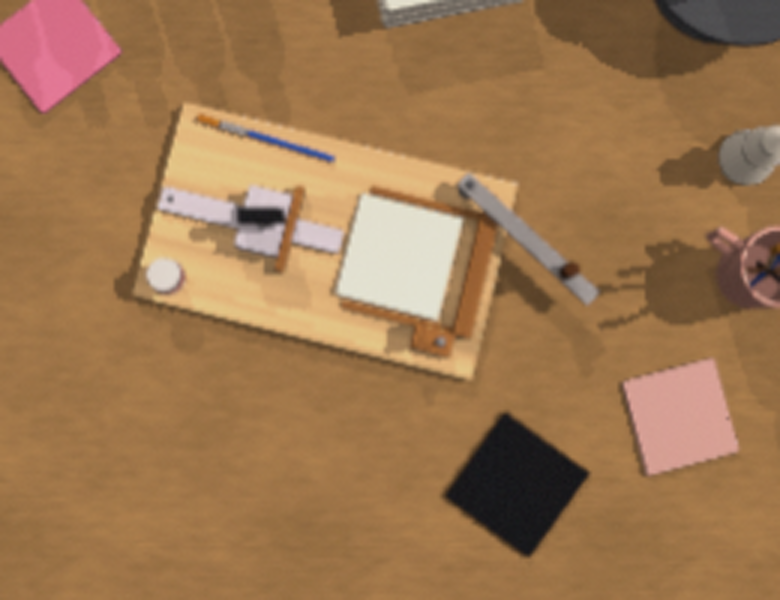

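View pics/s0c.png

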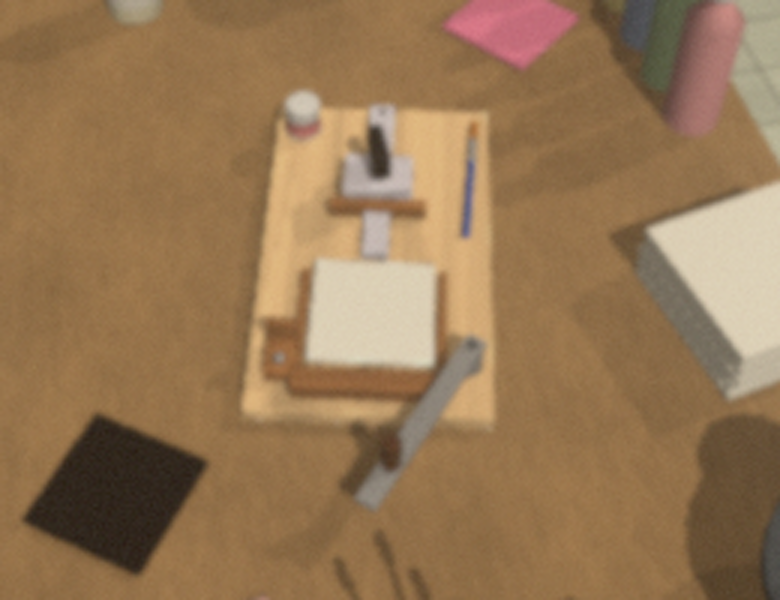

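View pics/top0.png

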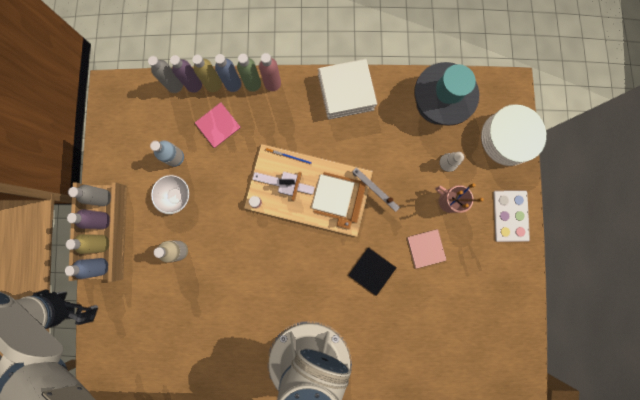

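```bash
python3 - <<'E'
from h import *
from scipy.optimize import least_squares as ls
np.set_printoptions(precision=1,suppress=True)
C=[(105,210),(105,-150),(-105,-150),(-105,210)]
P={'top':np.array([(184,104),(517,183),(472,378),(136,295)])/3+[200,110],'side':np.array([(490,111),(493,417),(245,411),(278,109)])/3+[200,130]}
def J(p,q,z): c,s=np.cos(p[2]),np.sin(p[2]);return [p[0]+c*q[0]-s*q[1],p[1]+s*q[0]+c*q[1],z]
def f(p,cs=('top','side')): return np.concatenate([proj(c,J(p,q,18))-P[c][i] for c in cs for i,q in enumerate(C)])
for cs in (('top',),('side',),('top','side')):
    s=ls(f,[520,-24,-.2],args=(cs,),x_scale=[1,1,.01]);p=s.x;print(cs,p[:2],p[2].round(4),s.fun)
def inv(p,w): c,s=np.cos(p[2]),np.sin(p[2]);d=np.array(w)[:2]-p[:2];return np.array([c*d[0]+s*d[1],-s*d[0]+c*d[1]])
def tri(pt,ps):
    A=[];b=[]
    for c,q in(('top',pt),('side',ps)):
        o,d=ray(c,q);d/=np.linalg.norm(d);M=np.eye(3)-np.outer(d,d);A.append(M);b.append(M@o)
    return np.linalg.solve(sum(A),sum(b))
T=lambda x,y:(x/3+200,y/3+110);S=lambda x,y:(x/3+200,y/3+130)
print('knob ends z88 top',[ (at('top',T(*q),88),inv(p,at('top',T(*q),88))) for q in((237,215),(285,213))])
print('side',[ (at('side',S(*q),88),inv(p,at('side',S(*q),88))) for q in((376,128),(383,170))])
print('handle top',at('top',T(568,267),84),at('side',S(390,434),84))
for n,q,q2 in(('handle tri',T(569,270),S(390,447)),('hinge',T(467,184),S(472,343))): w=tri(q,q2);print(n,w,inv(p,w))
w=at('top',T(467,184),50);print('hinge50',w,inv(p,w),at('side',S(472,343),50))
print('fence face ends',[inv(p,at('top',T(*q),38)) for q in((477,222),(455,330))],'jaw',[inv(p,at('top',T(*q),36)) for q in((302,190),(285,272))])
print('tile',[inv(p,at('top',T(*q),26)) for q in((362,193),(464,214),(438,320),(338,296))])
# knob mask
im=cv2.imread('pics/top0.png');g=im.max(2);m=np.zeros_like(g);m[172:192,270:302]=(g[172:192,270:302]<70)
n,l,st,ce=cv2.connectedComponentsWithStats(m);
for i in range(1,n):
    print(st[i],ce[i]); 
    if st[i,4]>15: print(cv2.minAreaRect(np.argwhere(l==i)[:,::-1].astype(np.float32)))
E
```

```text
('top',) [524.  -28.7] -0.2382 [-0.2 -0.6  0.7 -0.4  0.5  0.5 -1.   0.4]
('side',) [527.3 -28.3] -0.2413 [-0.9 -0.1  1.5  0.8 -1.2 -0.2  0.5 -1.1]
('top', 'side') [525.9 -28.6] -0.2393 [-0.2 -1.3  0.7 -0.9  0.4 -0.1 -1.1 -0.2 -1.5 -0.   1.1  1.  -1.6  0.1
 -0.1 -1. ]
knob ends z88 top [(array([546.1,  87.1,  88. ]), array([ -7.7, 117.2])), (array([548. ,  40.3,  88. ]), array([ 5.2, 72.1]))]
side [(array([550.5,  81.1,  88. ]), array([ -2.1, 112.4])), (array([545.8,  28.4,  88. ]), array([ 5.9, 60.1]))]
handle top [ 495.5 -235.3   84. ] [ 495.5 -233.4   84. ]
handle tri [ 494.1 -238.3   73.7] [  18.8 -211.3]
hinge [ 584.1 -141.8   48.5] [ 83.4 -96.2]
hinge50 [ 582.9 -141.6   50. ] [ 82.2 -96.2] [ 584.7 -142.8   50. ]
fence face ends [array([  48.8, -115.7]), array([ -63.2, -118.9])] jaw [array([39., 65.]), array([-46.7,  61.6])]
tile [array([52.,  5.]), array([  55.6, -101.9]), array([ -56.6, -100.9]), array([-57. ,   3.8])]
[279 180  16   5  66] [286.4 181.7]
((286.5, 182.0), (15.0, 4.0), 0.0)
```

```bash
cat >> h.py <<'E'
def go(x,y,z,yaw):
    s=telemetry.sense();M=R.from_euler('xyz',s['tcp_rot'])
    G=R.from_euler('xyz',[np.pi,0,yaw])
    print('t',s['clock'],'turn',((M.inv()*G).as_rotvec()/(np.pi/4)).round(4).tolist(),'shift',(M.inv().apply(np.array([x,y,z])-s['eef_pos'])/200).round(4).tolist())
def st():
    s=telemetry.sense()
    for k in('clock','eef_pos','tcp_rot','contact_force','wrist_torque','opening','grasp_force'):print(k,np.round(s[k],3).tolist())
E
python3 -c "
from h import *
go(400,300,231,2.1);go(548,63,231,1.571)"
```

```text
t 1.0 turn [-0.0001, 0.0, 0.8757] shift [-1.3564, -1.0249, 0.0014]
t 1.0 turn [-0.0001, 0.0001, 1.5493] shift [-2.4611, -1.8802, 0.0015]
```

Call:
{"method": "step_arm", "body": {"moves": [[[0,0,0.7],[-0.98,-0.75,0],0.2],[[0,0,0.7],[-0.98,-0.75,0],0.2],[[0,0,0.7],[-0.98,-0.75,0],0.2],[[0,0,0.7],[-0.98,-0.75,0],0.2],[[0,0,0.7],[-0.98,-0.75,0],0.2],[[0,0,0.7],[-0.98,-0.75,0],0.2]], "squeeze": 100}}

```text
clock: 1.6
eef_pos: [350.5, 373.5, 231.4]
tcp_rot: [-3.141, 0.002, 2.234]
contact_force: [-0.4, 0.4, 1.0]
opening: 0.599
grasp_force: 0.0
```

```bash
python3 -c "
from h import *
go(548,63,160,1.571)"
```

```text
t 1.6 turn [0.0002, 0.0021, 0.8442] shift [-1.8308, -0.1777, 0.36]
```

Call:
{"method": "step_arm", "body": {"moves": [[[0,0,0.84],[-1,-0.09,0.1],0.2],[[0,0,0.84],[-1,-0.09,0.1],0.2],[[0,0,0.84],[-1,-0.09,0.1],0.2],[[0,0,0.84],[-1,-0.09,0.1],0.2],[[0,0,0.84],[-1,-0.09,0.1],0.2]]}}

```text
clock: 2.1
eef_pos: [460.3, 205.7, 211.0]
tcp_rot: [3.141, 0.001, 1.569]
contact_force: [-0.8, 1.0, -0.1]
opening: 0.599
grasp_force: 0.0
```

```bash
python3 -c "
from h import *
go(548,63,130,1.571)"
```

```text
t 2.1 turn [0.0008, 0.0014, -0.0028] shift [-0.7122, 0.4396, 0.4059]
```

Call:
{"method": "step_arm", "body": {"moves": [[[0,0,0],[-0.71,0.44,0.4],0.2],[[0,0,0],[-0.71,0.44,0.4],0.2],[[0,0,0],[-0.71,0.44,0.4],0.2],[[0,0,0],[-0.71,0.44,0.4],0.2],[[0,0,0],[-0.71,0.44,0.4],0.2],[[0,0,0],[-0.71,0.44,0.4],0.2]]}}

```text
clock: 2.7
eef_pos: [547.0, 68.1, 130.8]
tcp_rot: [-3.14, -0.0, 1.577]
contact_force: [1.1, 1.5, -0.5]
opening: 0.6
grasp_force: 0.0
```

```bash
python3 -c "
from h import *
go(548,63,59,1.571);st()
s=save('side','s1.png')[130:270,240:400];cv2.imwrite('pics/s1c.png',cv2.resize(s,None,fx=4,fy=4,interpolation=2)[:,:,::-1])"
```

```text
t 2.7 turn [-0.0014, -0.0003, 0.0074] shift [-0.0254, 0.0051, 0.3592]
clock 2.7
eef_pos [547.038, 68.061, 130.849]
tcp_rot [-3.14, -0.0, 1.577]
contact_force [1.117, 1.548, -0.475]
wrist_torque [0.007, 0.01, -0.022]
opening 0.6
grasp_force 0.0
```

View pics/s1c.png

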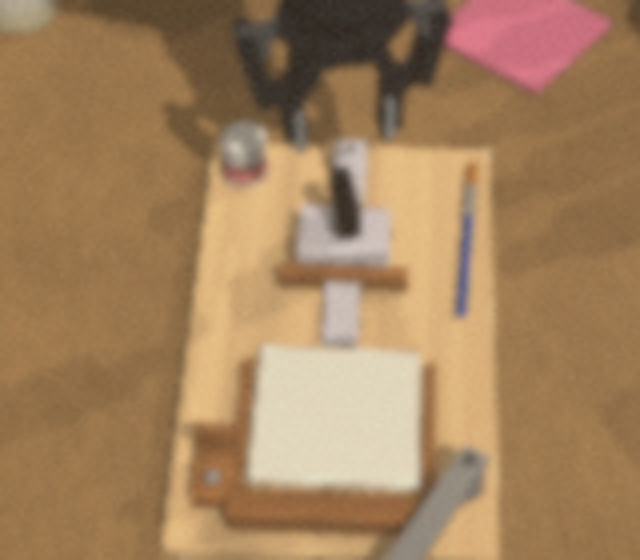

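Call:
{"method": "step_arm", "body": {"moves": [[[0,0,0],[0,0,0.1],0.2],[[0,0,0],[0,0,0.25],0.2],[[0,0,0],[0,0,0.35],0.2],[[0,0,0],[0,0,0.35],0.2]]}}

```text
clock: 3.15
eef_pos: [545.1, 69.3, 59.8]
tcp_rot: [-3.138, 0.0, 1.58]
contact_force: [0.1, -0.6, 0.7]
opening: 0.596
grasp_force: 0.0
```

```bash
python3 -c "
from h import *
go(548,63,59,1.571);st()"
```

```text
t 3.15 turn [-0.0044, 0.0003, 0.0116] shift [-0.0319, 0.0141, 0.0041]
clock 3.15
eef_pos [545.132, 69.348, 59.823]
tcp_rot [-3.138, 0.0, 1.58]
contact_force [0.131, -0.648, 0.721]
wrist_torque [-0.002, 0.045, -0.029]
opening 0.596
grasp_force 0.0
```

Call:
{"method": "step_arm", "body": {"moves": [[[0,0,0],[-0.03,0.013,0],0.2],[[0,0,0],[-0.03,0.013,0],-1],[[0,0,0],[-0.03,0.013,0],-1],[[0,0,0],[-0.03,0.013,0],-1],[[0,0,0],[-0.03,0.013,0],-1],[[0,0,0],[-0.03,0.013,0],-1],[[0,0,0],[-0.03,0.013,0],-1]], "squeeze": 100}}

```text
clock: 3.85
eef_pos: [548.8, 61.8, 62.5]
tcp_rot: [-3.14, 0.0, 1.579]
contact_force: [-5.9, -2.7, 12.6]
opening: 0.143
grasp_force: 138.0
```

```bash
python3 -c "
from h import *
go(548,63,59,1.571);st()"
```

```text
t 3.85 turn [-0.0022, 0.0005, 0.0097] shift [0.0058, -0.0038, 0.0177]
clock 3.85
eef_pos [548.776, 61.84, 62.531]
tcp_rot [-3.14, 0.0, 1.579]
contact_force [-5.909, -2.698, 12.604]
wrist_torque [-0.099, 1.547, 0.287]
opening 0.143
grasp_force 138.046
```

Call:
{"method": "step_arm", "body": {"moves": [[[0,0,-0.15],[0,0,-0.01],-1],[[0,0,-0.3],[0,0,-0.01],-1],[[0,0,-0.45],[0,0,-0.01],-1],[[0,0,-0.6],[0,0,-0.01],-1],[[0,0,-0.75],[0,0,-0.01],-1],[[0,0,-0.9],[0,0,-0.01],-1],[[0,0,-0.9],[0,0,-0.01],-1]]}}

```text
clock: 4.55
eef_pos: [550.7, 61.9, 62.5]
tcp_rot: [3.14, 0.001, 2.289]
contact_force: [8.3, -1.0, -21.2]
opening: 0.14
grasp_force: 138.1
```

```bash
python3 -c "
from h import *
st()"
```

```text
clock 4.55
eef_pos [550.667, 61.912, 62.516]
tcp_rot [3.14, 0.001, 2.289]
contact_force [8.348, -1.008, -21.206]
wrist_torque [-0.083, -1.326, 0.148]
opening 0.14
grasp_force 138.054
```

Call:
{"method": "step_arm", "body": {"moves": [[[0,0,-0.15],[0,0,0.007],-1],[[0,0,-0.3],[0,0,0.007],-1],[[0,0,-0.45],[0,0,0.007],-1],[[0,0,-0.6],[0,0,0.007],-1],[[0,0,-0.7],[0,0,0.007],-1],[[0,0,-0.7],[0,0,0.007],-1]]}}

```text
clock: 5.15
eef_pos: [551.5, 62.1, 62.4]
tcp_rot: [3.14, 0.003, 2.838]
contact_force: [5.9, -1.1, -8.8]
opening: 0.145
grasp_force: 140.3
```

```bash
python3 -c "
from h import *
st()"
```

```text
clock 5.15
eef_pos [551.47, 62.145, 62.409]
tcp_rot [3.14, 0.003, 2.838]
contact_force [5.872, -1.134, -8.796]
wrist_torque [-0.107, -0.855, 0.155]
opening 0.145
grasp_force 140.292
```

Call:
{"method": "step_arm", "body": {"moves": [[[0,0,0],[-0.003,-0.05,0.003],-1],[[0,0,0],[-0.007,-0.1,0.003],-1],[[0,0,0],[-0.01,-0.15,0.003],-1],[[0,0,0],[-0.013,-0.2,0.003],-1],[[0,0,0],[-0.016,-0.25,0.003],-1],[[0,0,0],[-0.016,-0.25,0.003],-1]]}}

```text
clock: 5.75
eef_pos: [538.8, 11.6, 62.3]
tcp_rot: [3.141, 0.003, 2.834]
contact_force: [5.8, -1.6, 3.5]
opening: 0.145
grasp_force: 142.5
```

```bash
cat >> h.py <<'E'
def jf():
    s=telemetry.sense();f=np.array(s['contact_force']);print('along -y jig force',f[:2]@[-.237,-.9715],'lateral',f[:2]@[.9715,-.237])
E
python3 -c "
from h import *
st();jf()
s=save('top','t2.png')[110:260,230:400];cv2.imwrite('pics/t2c.png',cv2.resize(s,None,fx=4,fy=4,interpolation=2)[:,:,::-1])"
```

```text
clock 5.75
eef_pos [538.78, 11.616, 62.271]
tcp_rot [3.141, 0.003, 2.834]
contact_force [5.772, -1.57, 3.504]
wrist_torque [-0.402, -0.67, 0.188]
opening 0.145
grasp_force 142.521
along -y jig force 0.1575547231283514 lateral 5.979588538948064
```

View pics/t2c.png

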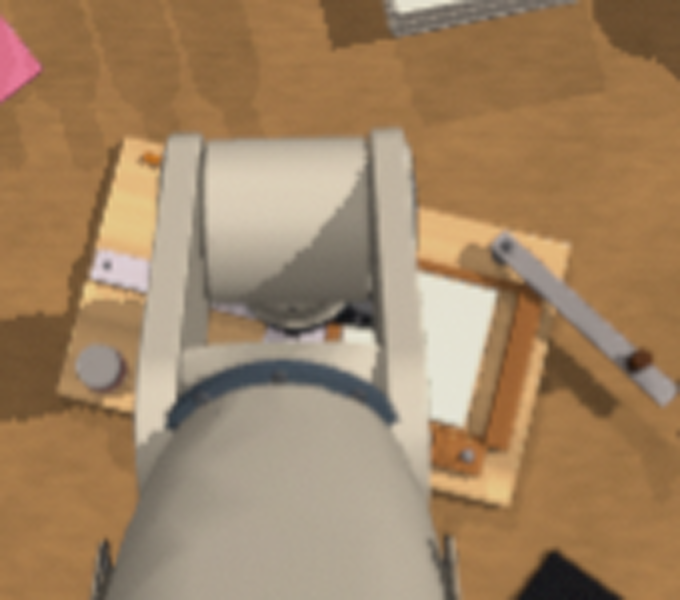

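Call:
{"method": "step_arm", "body": {"moves": [[[0,0,0],[-0.006,-0.025,0],-1],[[0,0,0],[-0.008,-0.05,0],-1],[[0,0,0],[-0.008,-0.05,0],-1]]}}

```text
clock: 6.1
eef_pos: [536.5, 2.3, 62.2]
tcp_rot: [3.142, 0.001, 2.834]
contact_force: [2.3, -1.6, 8.5]
opening: 0.142
grasp_force: 143.6
```

```bash
python3 -c "
from h import *
st();jf()
im=save('side','s2.png')[160:290,240:390];cv2.imwrite('pics/s2c.png',cv2.resize(im,None,fx=4,fy=4,interpolation=2)[:,:,::-1])"
```

```text
clock 6.1
eef_pos [536.535, 2.332, 62.213]
tcp_rot [3.142, 0.001, 2.834]
contact_force [2.251, -1.601, 8.523]
wrist_torque [-0.387, -0.156, 0.141]
opening 0.142
grasp_force 143.607
along -y jig force 1.0222890275315588 lateral 2.566668385831426
```

View pics/s2c.png

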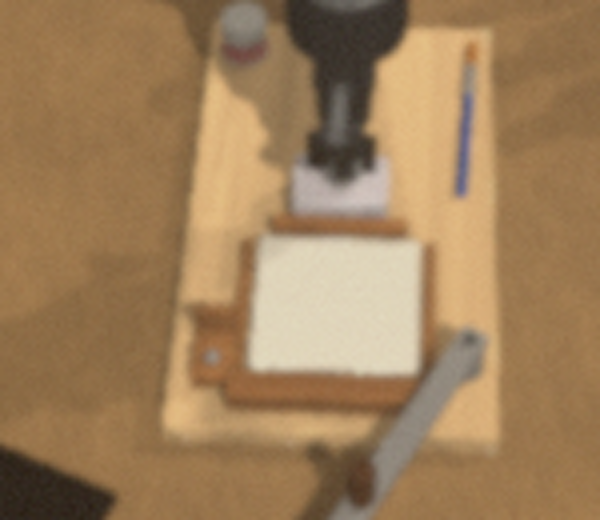

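Call:
{"method": "step_arm", "body": {"moves": [[[0,0,0],[-0.001,-0.015,-0.003],-1],[[0,0,0],[-0.001,-0.015,-0.003],-1]]}}

```text
clock: 6.35
eef_pos: [535.8, -0.3, 62.3]
tcp_rot: [3.142, 0.001, 2.835]
contact_force: [3.8, -2.5, 3.0]
opening: 0.143
grasp_force: 142.1
```

```bash
python3 -c "
from h import *
st();jf()"
```

```text
clock 6.35
eef_pos [535.817, -0.301, 62.251]
tcp_rot [3.142, 0.001, 2.835]
contact_force [3.843, -2.497, 3.003]
wrist_torque [-0.466, -0.495, 0.083]
opening 0.143
grasp_force 142.115
along -y jig force 1.5155947404365493 lateral 4.3250797286239635
```

Call:
{"method": "step_arm", "body": {"moves": [[[0,0,0],[-0.001,-0.015,0],-1],[[0,0,0],[-0.001,-0.015,0],-1]]}}

```text
clock: 6.55
eef_pos: [535.2, -2.8, 62.2]
tcp_rot: [3.141, 0.001, 2.835]
contact_force: [5.4, -2.2, 6.4]
opening: 0.142
grasp_force: 142.7
```

```bash
python3 -c "
from h import *
st();jf()"
```

```text
clock 6.55
eef_pos [535.203, -2.809, 62.249]
tcp_rot [3.141, 0.001, 2.835]
contact_force [5.431, -2.224, 6.388]
wrist_torque [-0.315, -0.55, 0.091]
opening 0.142
grasp_force 142.651
along -y jig force 0.873716901435869 lateral 5.803728637519067
```

Call:
{"method": "step_arm", "body": {"moves": [[[0,0,0],[-0.003,-0.015,0],-1],[[0,0,0],[-0.003,-0.015,0],-1]]}}

```text
clock: 6.75
eef_pos: [534.5, -5.6, 62.2]
tcp_rot: [3.142, 0.0, 2.835]
contact_force: [3.1, -0.6, 7.0]
opening: 0.142
grasp_force: 143.2
```

```bash
python3 -c "
from h import *
st();jf()"
```

```text
clock 6.75
eef_pos [534.518, -5.642, 62.219]
tcp_rot [3.142, 0.0, 2.835]
contact_force [3.074, -0.6, 7.031]
wrist_torque [-0.084, -0.346, 0.106]
opening 0.142
grasp_force 143.232
along -y jig force -0.14528716127246952 lateral 3.12881043289217
```

Call:
{"method": "step_arm", "body": {"moves": [[[0,0,0],[-0.001,-0.01,0],-1],[[0,0,0],[-0.001,-0.01,0],-1]]}}

```text
clock: 6.95
eef_pos: [534.5, -6.0, 62.2]
tcp_rot: [3.139, 0.0, 2.834]
contact_force: [5.3, 11.3, 6.4]
opening: 0.143
grasp_force: 143.0
```

```bash
python3 -c "
from h import *
st();jf()"
```

```text
clock 6.95
eef_pos [534.465, -5.985, 62.236]
tcp_rot [3.139, 0.0, 2.834]
contact_force [5.332, 11.315, 6.413]
wrist_torque [1.87, -0.519, 0.031]
opening 0.143
grasp_force 143.013
along -y jig force -12.256337039423881 lateral 2.498836305429381
```

Call:
{"method": "step_arm", "body": {"moves": [[[0,0,0.1],[0,0,0],-1],[[0,0,0.2],[0,0,0],-1],[[0,0,0.3],[0,0,0],-1],[[0,0,0.4],[0,0,0],-1]]}}

```text
clock: 7.35
eef_pos: [534.0, -6.8, 62.2]
tcp_rot: [3.141, -0.001, 2.517]
contact_force: [3.0, 3.0, 7.6]
opening: 0.145
grasp_force: 143.3
```

```bash
python3 -c "
from h import *
st();jf()"
```

```text
clock 7.35
eef_pos [533.992, -6.77, 62.21]
tcp_rot [3.141, -0.001, 2.517]
contact_force [2.966, 2.983, 7.578]
wrist_torque [0.639, -0.164, 0.184]
opening 0.145
grasp_force 143.254
along -y jig force -3.6007734988414297 lateral 2.1742847369345606
```

Call:
{"method": "step_arm", "body": {"moves": [[[0,0,0.1],[0,0,0],-1],[[0,0,0.2],[0,0,0],-1],[[0,0,0.3],[0,0,0],-1]]}}

```text
clock: 7.65
eef_pos: [533.5, -7.3, 62.2]
tcp_rot: [-3.141, -0.001, 2.282]
contact_force: [0.3, -0.3, 8.9]
opening: 0.149
grasp_force: 143.6
```

```bash
python3 -c "
from h import *
st();jf()"
```

```text
clock 7.65
eef_pos [533.498, -7.276, 62.186]
tcp_rot [-3.141, -0.001, 2.282]
contact_force [0.29, -0.322, 8.945]
wrist_torque [0.105, 0.107, 0.194]
opening 0.149
grasp_force 143.607
along -y jig force 0.2442470367388588 lateral 0.3582230819610562
```

Call:
{"method": "step_arm", "body": {"moves": [[[0,0,0],[-0.006,-0.008,0.003],-1],[[0,0,0.1],[-0.006,-0.008,0.003],-1],[[0,0,0.2],[-0.006,-0.008,0.003],-1]]}}

```text
clock: 7.95
eef_pos: [533.1, -7.9, 62.1]
tcp_rot: [3.141, -0.002, 2.124]
contact_force: [-1.8, 10.2, 17.5]
opening: 0.141
grasp_force: 145.1
```

```bash
python3 -c "
from h import *
st();jf()"
```

```text
clock 7.95
eef_pos [533.086, -7.855, 62.106]
tcp_rot [3.141, -0.002, 2.124]
contact_force [-1.804, 10.242, 17.461]
wrist_torque [1.763, 0.5, 0.251]
opening 0.141
grasp_force 145.129
along -y jig force -9.522051498869414 lateral -4.180019291671831
```

Call:
{"method": "step_arm", "body": {"moves": [[[0,0,0.1],[-0.001,-0.001,-0.005],-1],[[0,0,0.2],[-0.002,-0.002,-0.005],-1]]}}

```text
clock: 8.15
eef_pos: [532.5, -8.2, 62.2]
tcp_rot: [-3.141, -0.003, 1.967]
contact_force: [0.3, 13.1, 5.4]
opening: 0.146
grasp_force: 142.9
```

```bash
python3 -c "
from h import *
st();jf()"
```

```text
clock 8.15
eef_pos [532.535, -8.181, 62.216]
tcp_rot [-3.141, -0.003, 1.967]
contact_force [0.314, 13.075, 5.427]
wrist_torque [2.312, -0.052, 0.127]
opening 0.146
grasp_force 142.945
along -y jig force -12.776646214001397 lateral -2.7939413947995364
```

Call:
{"method": "step_arm", "body": {"moves": [[[0,0,0.1],[-0.001,-0.001,0],-1],[[0,0,0.2],[-0.002,-0.002,0],-1]]}}

```text
clock: 8.35
eef_pos: [532.0, -8.4, 62.2]
tcp_rot: [-3.14, -0.003, 1.809]
contact_force: [-0.3, 14.4, 7.7]
opening: 0.143
grasp_force: 143.5
```

```bash
python3 -c "
from h import *
st();jf()"
```

```text
clock 8.35
eef_pos [532.021, -8.401, 62.193]
tcp_rot [-3.14, -0.003, 1.809]
contact_force [-0.273, 14.438, 7.72]
wrist_torque [2.736, 0.092, 0.19]
opening 0.143
grasp_force 143.459
along -y jig force -13.961818862624469 lateral -3.6872584884911963
```

Call:
{"method": "step_arm", "body": {"moves": [[[0,0,0.1],[0,0,0],-1],[[0,0,0.2],[0,0,0],-1],[[0,0,0.3],[0,0,0],-1]]}}

```text
clock: 8.65
eef_pos: [531.3, -8.5, 62.2]
tcp_rot: [-3.138, -0.003, 1.574]
contact_force: [-3.8, 13.2, 12.1]
opening: 0.139
grasp_force: 144.1
```

```bash
python3 -c "
from h import *
st();jf()"
```

```text
clock 8.65
eef_pos [531.252, -8.454, 62.152]
tcp_rot [-3.138, -0.003, 1.574]
contact_force [-3.779, 13.23, 12.149]
wrist_torque [2.492, 0.588, 0.178]
opening 0.139
grasp_force 144.054
along -y jig force -11.956929459165782 lateral -6.806404228140328
```

Call:
{"method": "step_arm", "body": {"moves": [[[0,0,0.1],[0,0,0],-1],[[0,0,0.2],[0,0,0],-1]]}}

```text
clock: 8.85
eef_pos: [530.8, -8.4, 62.2]
tcp_rot: [-3.136, -0.002, 1.417]
contact_force: [-6.0, 13.9, 14.1]
opening: 0.148
grasp_force: 144.7
```

```bash
python3 -c "
from h import *
st();jf()"
```

```text
clock 8.85
eef_pos [530.76, -8.416, 62.19]
tcp_rot [-3.136, -0.002, 1.417]
contact_force [-6.015, 13.95, 14.105]
wrist_torque [2.62, 0.933, 0.15]
opening 0.148
grasp_force 144.748
along -y jig force -12.126461844925855 lateral -9.149392445927925
```

Call:
{"method": "step_arm", "body": {"moves": [[[0,0,0.1],[0,-0.005,-0.005],-1],[[0,0,0.2],[0,-0.005,-0.005],-1]]}}

```text
clock: 9.05
eef_pos: [530.1, -8.3, 62.5]
tcp_rot: [-3.137, -0.001, 1.26]
contact_force: [-1.9, 13.6, 3.1]
opening: 0.145
grasp_force: 142.6
```

```bash
python3 -c "
from h import *
st();jf()"
```

```text
clock 9.05
eef_pos [530.133, -8.296, 62.482]
tcp_rot [-3.137, -0.001, 1.26]
contact_force [-1.855, 13.598, 3.051]
wrist_torque [2.608, 0.078, 0.328]
opening 0.145
grasp_force 142.58
along -y jig force -12.771106441728355 lateral -5.024509171478778
```

Call:
{"method": "step_arm", "body": {"moves": [[[0,0,0.1],[0,0,0],-1],[[0,0,0.2],[0,0,0],-1]]}}

```text
clock: 9.25
eef_pos: [529.7, -8.1, 62.6]
tcp_rot: [-3.136, -0.0, 1.103]
contact_force: [-3.7, 15.3, 7.3]
opening: 0.144
grasp_force: 143.5
```

```bash
python3 -c "
from h import *
st();jf()"
```

```text
clock 9.25
eef_pos [529.683, -8.129, 62.608]
tcp_rot [-3.136, -0.0, 1.103]
contact_force [-3.747, 15.269, 7.267]
wrist_torque [2.894, 0.562, 0.622]
opening 0.144
grasp_force 143.498
along -y jig force -13.946289850693436 lateral -7.258781001395598
```

Call:
{"method": "step_arm", "body": {"moves": [[[0,0,0],[0,0,0],-1]]}}

```text
clock: 9.35
eef_pos: [529.7, -8.1, 62.7]
tcp_rot: [-3.136, -0.0, 1.104]
contact_force: [-2.5, 15.0, 5.8]
opening: 0.143
grasp_force: 143.1
```

```bash
python3 -c "
from h import *
for i in range(6):
    imaging.grab_frame('top');s=telemetry.sense();print(s['wrist_torque'][2],s['tcp_rot'][2])"
```

```text
0.11808289701800348 1.105372525348136
0.06605783627658617 1.1057586608538852
0.12672178427441658 1.105903187865908
0.11127331407163696 1.1059036478325255
0.14909200672076622 1.1058819854153459
0.13865224342815935 1.1058301837035898
```

Call:
{"method": "step_arm", "body": {"moves": [[[0,0,0.05],[0,0,0],-1],[[0,0,0.1],[0,0,0],-1]]}}

```text
clock: 9.85
eef_pos: [529.5, -8.0, 62.7]
tcp_rot: [-3.135, 0.0, 1.027]
contact_force: [-4.4, 16.7, 9.3]
opening: 0.138
grasp_force: 143.7
```

```bash
python3 -c "
from h import *
st();jf()"
```

```text
clock 9.85
eef_pos [529.481, -8.006, 62.723]
tcp_rot [-3.135, 0.0, 1.027]
contact_force [-4.382, 16.668, 9.277]
wrist_torque [2.943, 0.66, 0.689]
opening 0.138
grasp_force 143.69
along -y jig force -15.154544942384662 lateral -8.207460744604653
```

Call:
{"method": "step_arm", "body": {"moves": [[[0,0,0.05],[0,0,0],-1],[[0,0,0.1],[0,0,0],-1]]}}

```text
clock: 10.05
eef_pos: [529.3, -7.9, 62.8]
tcp_rot: [-3.135, 0.001, 0.948]
contact_force: [-5.9, 17.3, 9.5]
opening: 0.145
grasp_force: 143.8
```

```bash
python3 -c "
from h import *
st();jf()"
```

```text
clock 10.05
eef_pos [529.27, -7.892, 62.8]
tcp_rot [-3.135, 0.001, 0.948]
contact_force [-5.909, 17.322, 9.542]
wrist_torque [3.148, 0.841, 0.755]
opening 0.145
grasp_force 143.835
along -y jig force -15.427664699505629 lateral -9.846364407458188
```

Call:
{"method": "step_arm", "body": {"moves": [[[0,0,0],[0.006,-0.008,0],-1],[[0,0,0],[0.006,-0.008,0],0.2],[[0,0,0],[0.006,-0.008,0],0.2],[[0,0,0],[0.006,-0.008,0],0.2],[[0,0,0],[0.006,-0.008,0],0.2],[[0,0,0],[0.006,-0.008,-0.2],0],[[0,0,0],[0.006,-0.008,-0.4],0],[[0,0,0],[0.006,-0.008,-0.4],0]]}}

```text
clock: 10.85
eef_pos: [534.7, -8.5, 147.8]
tcp_rot: [3.136, -0.004, 0.95]
contact_force: [0.9, 0.2, -0.9]
opening: 0.5
grasp_force: 0.0
```

```bash
python3 -c "
from h import *
st();go(494.5,-237,140,.818)"
```

```text
clock 10.85
eef_pos [534.713, -8.54, 147.799]
tcp_rot [3.136, -0.004, 0.95]
contact_force [0.905, 0.169, -0.888]
wrist_torque [0.001, -0.02, 0.027]
opening 0.5
grasp_force 0.0
t 10.85 turn [0.0074, -0.0059, 0.1676] shift [-1.0461, 0.501, 0.0376]
```

Call:
{"method": "step_arm", "body": {"moves": [[[0,0,0.16],[-1,0.48,0.03],0],[[0,0,0.16],[-1,0.48,0.03],0],[[0,0,0.16],[-1,0.48,0.03],0],[[0,0,0.16],[-1,0.48,0.03],0],[[0,0,0.16],[-1,0.48,0.03],0],[[0,0,0.16],[-1,0.48,0.03],0],[[0,0,0.16],[-1,0.48,0.03],0]]}}

```text
clock: 11.55
eef_pos: [492.8, -226.8, 136.6]
tcp_rot: [-3.14, 0.0, 0.823]
contact_force: [-0.5, -0.2, 0.8]
opening: 0.498
grasp_force: 0.0
```

```bash
python3 -c "
from h import *
im=save('side','s3.png')[150:310,230:420];cv2.imwrite('pics/s3c.png',cv2.resize(im,None,fx=3.7,fy=3.7,interpolation=2)[:,:,::-1])
st();go(494.5,-237,57,.818);print(imaging.mark_of('side','keeper_handle')[:2]); print(proj('side',(494.5,-237,75)))"
```

```text
clock 11.6
eef_pos [493.083, -226.158, 136.738]
tcp_rot [-3.14, 0.0, 0.824]
contact_force [-0.493, -0.206, 0.481]
wrist_torque [-0.023, 0.037, 0.032]
opening 0.5
grasp_force 0.0
t 11.6 turn [-0.0015, 0.0001, 0.0075] shift [-0.0349, 0.0425, 0.3986]
[{'xy': [328.8, 280.1], 'conf': 0.94}, {'xy': [321.7, 256.5], 'conf': 0.66}]
[329.85046101 278.1976309 ]
```

View pics/s3c.png

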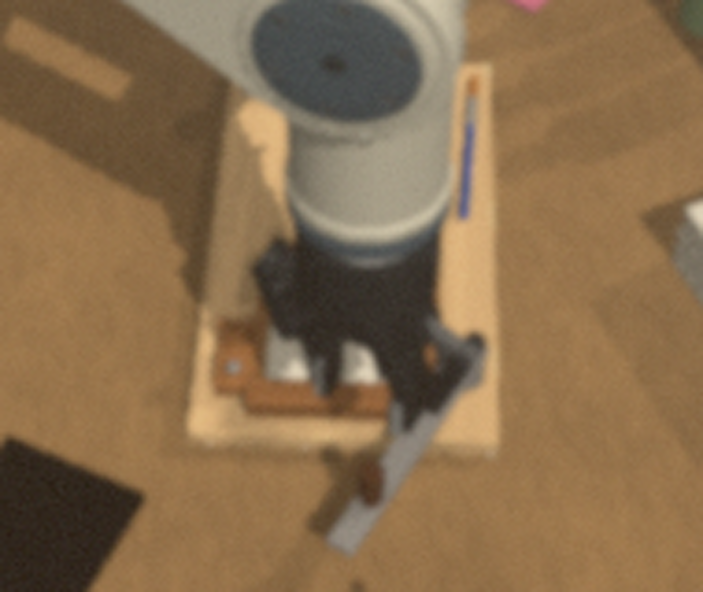

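Call:
{"method": "step_arm", "body": {"moves": [[[0,0,0],[-0.035,0.042,0.05],0],[[0,0,0],[-0.035,0.042,0.2],0],[[0,0,0],[-0.035,0.042,0.39],0],[[0,0,0],[-0.035,0.042,0.39],0],[[0,0,0],[-0.035,0.042,0.39],0]]}}

```text
clock: 12.15
eef_pos: [494.6, -237.2, 58.9]
tcp_rot: [-3.14, 0.001, 0.825]
contact_force: [-0.5, -0.6, -0.2]
opening: 0.501
grasp_force: 0.0
```

```bash
python3 -c "
from h import *
st();go(494.5,-237,59,.818)"
```

```text
clock 12.15
eef_pos [494.561, -237.242, 58.877]
tcp_rot [-3.14, 0.001, 0.825]
contact_force [-0.529, -0.585, -0.233]
wrist_torque [-0.013, -0.011, 0.004]
opening 0.501
grasp_force 0.0
t 12.15 turn [-0.0025, 0.0008, 0.0091] shift [0.0007, -0.001, -0.0006]
```

Call:
{"method": "step_arm", "body": {"moves": [[[0,0,0],[0,0,0],-1],[[0,0,0],[0,0,0],-1],[[0,0,0],[0,0,0],-1],[[0,0,0],[0,0,0],-1],[[0,0,0],[0,0,0],-1]], "squeeze": 30}}

```text
clock: 12.65
eef_pos: [496.0, -238.2, 60.9]
tcp_rot: [3.139, -0.001, 0.824]
contact_force: [0.3, 1.6, 8.0]
opening: 0.172
grasp_force: 29.7
```

```bash
python3 - <<'E'
from h import *
st()
s=telemetry.sense();M=R.from_euler('xyz',s['tcp_rot'])
p=np.array(s['eef_pos']);H=np.array([583.5,-142,p[2]])
a0=np.arctan2(*(p-H)[1::-1]);print('radius',np.linalg.norm((p-H)[:2]),'open',a0%(2*np.pi)-(np.pi-.2393))
for a in np.arange(.1,.81,.1):
    q=H+R.from_euler('z',-a).apply(p-H);print(a.round(2),round(a/(np.pi/4),3),(M.inv().apply(q-p)/200).round(3))
E
```

```text
clock 12.65
eef_pos [496.04, -238.219, 60.866]
tcp_rot [3.139, -0.001, 0.824]
contact_force [0.307, 1.556, 8.018]
wrist_torque [0.113, 0.008, -0.013]
opening 0.172
grasp_force 29.68
radius 130.02790480681887 open 1.0723488322438608
0.1 0.127 [ 0.003 -0.065 -0.   ]
0.2 0.255 [ 0.012 -0.129 -0.   ]
0.3 0.382 [ 0.027 -0.192 -0.001]
0.4 0.509 [ 0.049 -0.254 -0.001]
0.5 0.637 [ 0.077 -0.312 -0.001]
0.6 0.764 [ 0.11  -0.368 -0.001]
0.7 0.891 [ 0.149 -0.42  -0.001]
0.8 1.019 [ 0.193 -0.468 -0.001]
```

Call:
{"method": "step_arm", "body": {"moves": [[[0,0,0.127],[0.003,-0.065,-0.005],-1],[[0,0,0.255],[0.012,-0.129,-0.005],-1],[[0,0,0.382],[0.027,-0.192,-0.005],-1],[[0,0,0.509],[0.049,-0.254,-0.005],-1],[[0,0,0.637],[0.077,-0.312,-0.005],-1],[[0,0,0.764],[0.11,-0.368,-0.005],-1],[[0,0,0.891],[0.149,-0.42,-0.005],-1],[[0,0,0.891],[0.149,-0.42,-0.005],-1]]}}

```text
clock: 13.45
eef_pos: [455.6, -158.2, 61.2]
tcp_rot: [3.14, -0.005, 0.121]
contact_force: [6.8, 0.7, -8.1]
opening: 0.173
grasp_force: 29.5
```

```bash
cat > k.py <<'E'
from h import *
st()
s=telemetry.sense();M=R.from_euler('xyz',s['tcp_rot'])
p=np.array(s['eef_pos']);H=np.array([583.5,-142,p[2]])
a0=np.arctan2(*(p-H)[1::-1]);print('radius',np.linalg.norm((p-H)[:2]),'open',a0%(2*np.pi)-(np.pi-.2393))
for a in np.arange(.1,.61,.1):
    q=H+R.from_euler('z',-a).apply(p-H);print(a.round(2),round(a/(np.pi/4),3),(M.inv().apply(q-p)/200).round(3))
E
python3 k.py
```

```text
clock 13.45
eef_pos [455.623, -158.159, 61.157]
tcp_rot [3.14, -0.005, 0.121]
contact_force [6.78, 0.652, -8.079]
wrist_torque [0.123, -1.069, -0.03]
opening 0.173
grasp_force 29.544
radius 128.89348921598034 open 0.36500038612596386
0.1 0.127 [ 0.003 -0.064 -0.   ]
0.2 0.255 [ 0.012 -0.128 -0.   ]
0.3 0.382 [ 0.028 -0.191 -0.   ]
0.4 0.509 [ 0.05  -0.251 -0.   ]
0.5 0.637 [ 0.078 -0.309 -0.   ]
0.6 0.764 [ 0.111 -0.364 -0.   ]
```

Call:
{"method": "step_arm", "body": {"moves": [[[0,0,0.127],[0.008,-0.064,0.004],-1],[[0,0,0.255],[0.017,-0.128,0.004],-1],[[0,0,0.32],[0.026,-0.16,0.004],-1],[[0,0,0.32],[0.026,-0.16,0.004],-1]]}}

```text
clock: 13.85
eef_pos: [456.0, -126.1, 60.9]
tcp_rot: [3.141, -0.003, -0.128]
contact_force: [-0.5, -0.3, 8.2]
opening: 0.173
grasp_force: 31.0
```

```bash
python3 k.py
```

```text
clock 13.85
eef_pos [456.029, -126.111, 60.855]
tcp_rot [3.141, -0.003, -0.128]
contact_force [-0.5, -0.307, 8.197]
wrist_torque [-0.039, 0.033, -0.072]
opening 0.173
grasp_force 31.036
radius 128.45777951051534 open 0.11529436441341234
0.1 0.127 [ 0.003 -0.064 -0.   ]
0.2 0.255 [ 0.012 -0.128 -0.   ]
0.3 0.382 [ 0.028 -0.19   0.   ]
0.4 0.509 [ 0.05 -0.25  0.  ]
0.5 0.637 [ 0.077 -0.308  0.   ]
0.6 0.764 [ 0.111 -0.363  0.   ]
```

Now over the catch: 0.115 rad plus 2 mm overshoot.

Call:
{"method": "step_arm", "body": {"moves": [[[0,0,0.07],[0.001,-0.035,-0.003],-1],[[0,0,0.14],[0.003,-0.07,-0.003],-1],[[0,0,0.15],[0.004,-0.084,-0.003],-1],[[0,0,0.15],[0.004,-0.084,-0.003],-1]]}}

```text
clock: 14.25
eef_pos: [458.8, -111.9, 61.0]
tcp_rot: [3.139, -0.004, -0.242]
contact_force: [-0.2, -16.5, 0.6]
opening: 0.17
grasp_force: 30.8
```

```bash
python3 k.py|head -8;python3 -c "
from h import *
jf()"
```

```text
clock 14.25
eef_pos [458.76, -111.853, 60.998]
tcp_rot [3.139, -0.004, -0.242]
contact_force [-0.218, -16.451, 0.609]
wrist_torque [-2.663, 0.082, 0.032]
opening 0.17
grasp_force 30.836
radius 128.3308618456625 open 0.0021642578112044397
along -y jig force 16.033613051779746 lateral 3.6871638130588043
```

Call:
{"method": "step_arm", "body": {"moves": [[[0,0,0],[0,-0.005,0],-1],[[0,0,0],[0,-0.005,0],-1]]}}

```text
clock: 14.45
eef_pos: [458.8, -111.7, 61.0]
tcp_rot: [3.138, -0.004, -0.241]
contact_force: [-1.8, -22.8, -0.4]
opening: 0.174
grasp_force: 31.0
```

```bash
python3 k.py|head -8
```

```text
clock 14.45
eef_pos [458.819, -111.743, 61.014]
tcp_rot [3.138, -0.004, -0.241]
contact_force [-1.791, -22.793, -0.375]
wrist_torque [-3.654, 0.361, -0.024]
opening 0.174
grasp_force 31.008
radius 128.29953220194102 open 0.0012270356356633982
```

Call:
{"method": "step_arm", "body": {"moves": [[[0,0,0],[0,0.011,0],-1],[[0,0,0],[0,0.011,0],0],[[0,0,0],[0,0.011,0],0],[[0,0,0],[0,0.011,0],0],[[0,0,0],[0,0.011,0],0],[[0,0,0],[0,0.011,-0.2],0],[[0,0,0],[0,0.011,-0.45],0],[[0,0,0],[0,0.011,-0.65],0]]}}

```text
clock: 15.25
eef_pos: [457.1, -110.8, 192.1]
tcp_rot: [-3.142, -0.0, -0.244]
contact_force: [1.4, 0.8, -0.1]
opening: 0.497
grasp_force: 0.0
```

```bash
python3 -c "
from h import *
st();go(370,180,250,0.5)"
```

```text
clock 15.25
eef_pos [457.148, -110.789, 192.1]
tcp_rot [-3.142, -0.0, -0.244]
contact_force [1.434, 0.785, -0.062]
wrist_torque [0.026, -0.006, -0.013]
opening 0.497
grasp_force 0.0
t 15.25 turn [-0.0001, -0.0001, -0.9476] shift [-0.7744, -1.3054, -0.2894]
```

Call:
{"method": "step_arm", "body": {"moves": [[[0,0,-0.5],[-0.65,-1,-0.25],0],[[0,0,-0.5],[-0.65,-1,-0.25],0],[[0,0,-0.5],[-0.65,-1,-0.25],0],[[0,0,-0.5],[-0.65,-1,-0.25],0],[[0,0,-0.5],[-0.65,-1,-0.25],0],[[0,0,-0.5],[-0.65,-1,-0.25],0],[[0,0,-0.5],[-0.65,-1,-0.25],0]]}}

```text
clock: 15.95
eef_pos: [379.2, 115.4, 240.2]
tcp_rot: [3.141, -0.0, 0.152]
contact_force: [-0.7, 0.3, -0.2]
opening: 0.502
grasp_force: 0.0
```

```bash
python3 -c "
from h import *
st()
im=save('top','t4.png')[110:280,200:420];a=cv2.resize(im,None,fx=3.4,fy=3.4,interpolation=2)
im=save('side','s4.png')[130:300,220:420]
cv2.imwrite('pics/t4c.png',a[:,:,::-1]);cv2.imwrite('pics/s4c.png',cv2.resize(im,None,fx=3.5,fy=3.5,interpolation=2)[:,:,::-1])"
```

```text
clock 15.95
eef_pos [379.159, 115.408, 240.246]
tcp_rot [3.141, -0.0, 0.152]
contact_force [-0.685, 0.27, -0.17]
wrist_torque [0.003, 0.003, 0.027]
opening 0.502
grasp_force 0.0
```

View pics/t4c.png

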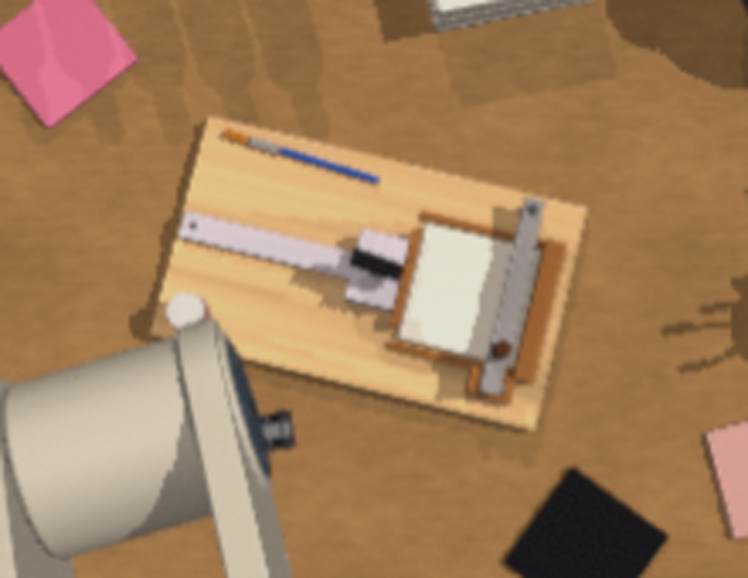

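View pics/s4c.png

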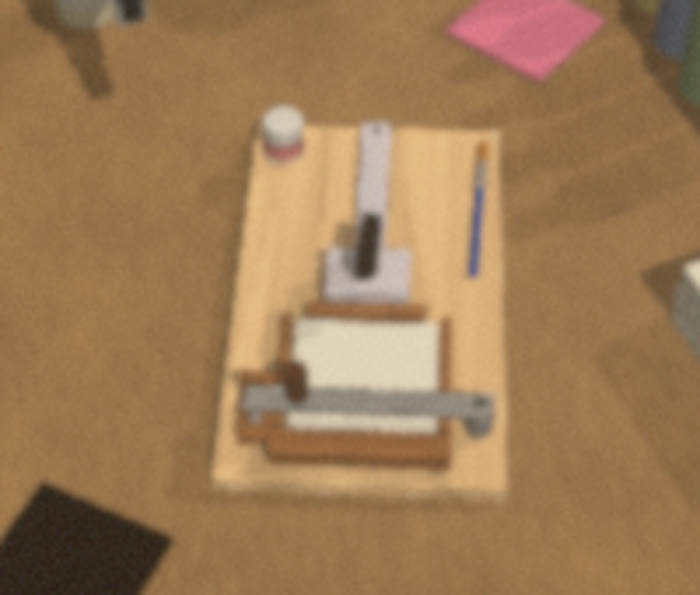

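```bash
python3 - <<'E'
from h import *
from scipy.optimize import minimize
jy=-.2393
def mask_model(cam,x,y,th,shape):
    # union hull of box bar 46x14, z62..88
    pts=[]
    for sx in(-23,23):
        for sy in(-7,7):
            for z in(62,88):
                c,s=np.cos(th),np.sin(th);pts.append(proj(cam,(x+c*sx-s*sy,y+s*sx+c*sy,z)))
    h=cv2.convexHull(np.array(pts,np.float32))
    m=np.zeros((shape[0]*4,shape[1]*4),np.uint8);cv2.fillConvexPoly(m,((h+.5)*4).astype(int),1)
    return cv2.resize(m.astype(np.float32),(shape[1],shape[0]),interpolation=cv2.INTER_AREA)
for tag,x0,y0 in(('0',548,63),('4',532,-6)):
  for cam in('top','side'):
    im=cv2.imread(f'pics/{cam}{tag}.png' if tag=='0' else f'pics/{cam[0]}4.png').max(2).astype(float)
    u,v=proj(cam,(x0,y0,75)).astype(int);sl=np.s_[v-16:v+16,u-16:u+16]
    d=np.clip((150-im[sl])/110,0,1)
    best=min(((np.sum((mask_model(cam,x0+dx,y0+dy,jy-k,im.shape)[sl]-d)**2),k,dx,dy) for k in np.arange(1.,2.4,.1) for dx in(-4,-2,0,2,4) for dy in(-4,-2,0,2,4)))
    print(tag,cam,np.round(best,2))
E
```

```text
0 top [11.43  1.4  -2.    2.  ]Traceback (most recent call last):
  File "<stdin>", line 19, in <module>
  File "<stdin>", line 19, in <genexpr>
  File "<stdin>", line 10, in mask_model
  File "h.py", line 11, in proj
    c=imaging.calibration(cam);K=np.array([[c['fx'],0,c['cx']],[0,c['fy'],c['cy']],[0,0,1.]])
ValueError: time passes only in moves, steps and waits
```

```bash
sed -i 's/imaging.calibration(cam)/cal(cam)/' h.py; sed -i '4i import functools\n@functools.lru_cache\ndef cal(c): return imaging.calibration(c)' h.py
cat > fit.py <<'E'
from h import *
jy=-.2393
def model(cam,x,y,th,sl):
    c,s=np.cos(th),np.sin(th)
    h=cv2.convexHull(np.array([proj(cam,(x+c*a-s*b,y+s*a+c*b,z)) for a in(-23,23) for b in(-7,7) for z in(62,88)],np.float32))
    m=np.zeros((1600,2560),np.uint8);cv2.fillConvexPoly(m,((h+.5)*4).astype(np.int32),1)
    v,u=sl[0],sl[1];m=m[v.start*4:v.stop*4,u.start*4:u.stop*4].astype(np.float32)
    return cv2.resize(m,(32,32),interpolation=cv2.INTER_AREA)
def fit(f,cam,x0,y0):
    im=cv2.imread(f).max(2).astype(float)
    u,v=proj(cam,(x0,y0,75)).astype(int);sl=np.s_[v-16:v+16,u-16:u+16]
    d=np.clip((140-im[sl])/100,0,1)
    b=min((np.sum((model(cam,x0+dx,y0+dy,jy-k,sl)-d)**2),k,dx,dy) for k in np.arange(1.,2.4,.1) for dx in(-4,-2,0,2,4) for dy in(-6,-3,0,3))
    print(f,np.round(b,2))
E
python3 - <<'E'
from fit import *
for c in('top','side'):
    fit(f'pics/{c}0.png',c,548,63);fit(f'pics/{c[0]}4.png',c,532,-6)
E
```

```text
pics/top0.png [11.45  1.4  -2.    3.  ]
pics/t4.png [11.46  1.7  -2.    3.  ]
pics/side0.png [25.02  1.5  -2.   -3.  ]
pics/s4.png [31.53  1.6  -2.    3.  ]
```

```bash
python3 -c "
from h import *
go(531.3,-5.1,130,1.25)"
```

```text
t 16.05 turn [0.0001, 0.0008, -1.403] shift [0.6632, 0.7006, 0.549]
```

Call:
{"method": "step_arm", "body": {"moves": [[[0,0,-0.95],[0.66,0.7,0.3],0],[[0,0,-0.95],[0.66,0.7,0.3],0],[[0,0,-0.95],[0.66,0.7,0.3],0],[[0,0,-0.95],[0.66,0.7,0.54],0],[[0,0,-0.95],[0.66,0.7,0.54],0],[[0,0,-0.95],[0.66,0.7,0.54],0],[[0,0,-0.95],[0.66,0.7,0.54],0]]}}

```text
clock: 16.75
eef_pos: [529.9, -6.0, 131.0]
tcp_rot: [-3.139, 0.002, 0.889]
contact_force: [-0.1, -0.5, -0.2]
opening: 0.503
grasp_force: 0.0
```

```bash
python3 -c "
from h import *
go(531.3,-5.1,130,1.25)"
```

```text
t 16.75 turn [-0.0036, 0.0018, -0.4594] shift [0.0082, 0.0025, 0.0052]
```

Call:
{"method": "step_arm", "body": {"moves": [[[0,0,-0.18],[0.008,0.002,0.05],0],[[0,0,-0.36],[0.008,0.002,0.15],0],[[0,0,-0.46],[0.008,0.002,0.25],0],[[0,0,-0.46],[0.008,0.002,0.345],0],[[0,0,-0.46],[0.008,0.002,0.345],0],[[0,0,-0.46],[0.008,0.002,0.345],0]]}}

```text
clock: 17.35
eef_pos: [532.2, -3.4, 64.3]
tcp_rot: [3.141, -0.0, 1.254]
contact_force: [0.7, -0.4, 0.7]
opening: 0.498
grasp_force: 0.0
```

Call:
{"method": "step_arm", "body": {"moves": [[[0,0,0],[0,0,0],-1],[[0,0,0],[0,0,0],-1],[[0,0,0],[0,0,0],-1],[[0,0,0],[0,0,0],-1],[[0,0,0],[0,0,0],-1],[[0,0,0],[0,0,0],-1]], "squeeze": 100}}

```text
clock: 17.95
eef_pos: [532.0, -3.2, 64.7]
tcp_rot: [3.142, -0.0, 1.255]
contact_force: [-5.3, 1.2, 13.4]
opening: 0.14
grasp_force: 97.8
```

```bash
python3 -c "
from h import *
st();jf()"
```

```text
clock 17.95
eef_pos [531.964, -3.234, 64.665]
tcp_rot [3.142, -0.0, 1.255]
contact_force [-5.319, 1.161, 13.395]
wrist_torque [0.274, 0.935, 0.004]
opening 0.14
grasp_force 97.815
along -y jig force 0.13294894933148635 lateral -5.442980139038111
```

Call:
{"method": "step_arm", "body": {"moves": [[[0,0,0.05],[0,0,-0.005],-1]]}}

```text
clock: 18.05
eef_pos: [531.8, -3.3, 64.9]
tcp_rot: [3.142, -0.0, 1.216]
contact_force: [-0.2, 1.6, -9.3]
opening: 0.137
grasp_force: 97.6
```

```bash
python3 -c "
from h import *
s=telemetry.sense();print(s['wrist_torque'],s['tcp_rot'],s['opening'],s['grasp_force'])"
```

```text
[ 0.26542267 -0.17203144  0.41906907] [ 3.14152693e+00 -1.88274842e-04  1.21604699e+00] 0.13654476175416713 97.56200194358826
```

Call:
{"method": "step_arm", "body": {"moves": [[[0,0,0.05],[0,0,0],-1]]}}

```text
clock: 18.15
eef_pos: [531.9, -3.3, 64.8]
tcp_rot: [3.141, -0.0, 1.176]
contact_force: [-1.3, 1.7, 2.9]
opening: 0.142
grasp_force: 99.1
```

```bash
python3 -c "
from h import *
s=telemetry.sense();print(s['wrist_torque'],s['tcp_rot'],s['opening'],s['grasp_force'])"
```

```text
[0.23970924 0.2470829  0.54488914] [ 3.14143058e+00 -1.12307164e-04  1.17579439e+00] 0.1417866229136091 99.08429861068726
```

Call:
{"method": "step_arm", "body": {"moves": [[[0,0,0.05],[0,0,0],-1]]}}

```text
clock: 18.25
eef_pos: [532.0, -3.3, 64.9]
tcp_rot: [3.141, -0.0, 1.137]
contact_force: [-2.8, 0.3, 4.0]
opening: 0.141
grasp_force: 99.2
```

```bash
python3 -c "
from h import *
s=telemetry.sense();print(s['wrist_torque'],s['tcp_rot'],s['opening'],s['grasp_force'])"
```

```text
[0.241876   0.33083626 0.48091425] [ 3.14141775e+00 -2.94658344e-05  1.13663511e+00] 0.14122542279815828 99.20796632766724
```

Call:
{"method": "step_arm", "body": {"moves": [[[0,0,0.05],[0,0,0],-1],[[0,0,0.1],[0,0,0],-1],[[0,0,0.15],[0,0,0],-1],[[0,0,0.2],[0,0,0],-1]]}}

```text
clock: 18.65
eef_pos: [532.2, -3.4, 65.1]
tcp_rot: [3.141, -0.0, 0.98]
contact_force: [-2.8, 0.7, 5.8]
opening: 0.144
grasp_force: 99.6
```

```bash
python3 -c "
from h import *
s=telemetry.sense();print(s['wrist_torque'],s['tcp_rot'],s['opening'],s['grasp_force'])"
```

```text
[0.10091853 0.40953719 0.68538127] [ 3.14102558e+00 -7.54922139e-06  9.80115201e-01] 0.1438918803707883 99.59624648094177
```

Call:
{"method": "step_arm", "body": {"moves": [[[0,0,0.05],[0,0,0],-1],[[0,0,0.1],[0,0,0],-1]]}}

```text
clock: 18.85
eef_pos: [532.2, -3.5, 65.2]
tcp_rot: [3.141, -0.0, 0.902]
contact_force: [-2.5, 1.7, 5.9]
opening: 0.142
grasp_force: 99.9
```

```bash
python3 -c "
from h import *
s=telemetry.sense();print(s['wrist_torque'],s['tcp_rot'],s['opening'],s['grasp_force'])
for i in range(6):
    imaging.grab_frame('side');s=telemetry.sense();print(s['wrist_torque'][2],s['tcp_rot'][2])"
```

```text
[0.03068969 0.36651325 0.84232618] [ 3.14077605e+00 -9.64639287e-05  9.01800065e-01] 0.14234880968263444 99.89805579185486
0.7318752907962783 0.8993270911221831
0.5832298233599135 0.9018367628131414
0.4578965187470036 0.9026573992782627
0.5822486034603813 0.902830738152578
0.5339524906180535 0.9028631275082488
0.5856855280581454 0.9027796210679244
```

Call:
{"method": "step_arm", "body": {"moves": [[[0,0,0],[0,0,0],-0.4],[[0,0,0],[0,0,0],-0.2],[[0,0,0],[0,0,0],0],[[0,0,0],[0,0,0],0],[[0,0,0],[0,0,-0.15],0],[[0,0,0],[0,0,-0.35],0],[[0,0,0],[-0.2,0,-0.5],0],[[0,0,0],[-0.4,0,-0.6],0]]}}

```text
clock: 19.95
eef_pos: [483.1, -66.6, 186.2]
tcp_rot: [3.139, -0.001, 0.904]
contact_force: [-0.3, -1.2, -0.2]
opening: 0.5
grasp_force: 0.0
```

```bash
python3 -c "
from h import *
go(380,115,240,.9);st()"
```

```text
t 19.95 turn [0.0032, -0.0017, 0.0051] shift [0.395, -0.966, -0.2707]
clock 19.95
eef_pos [483.12, -66.595, 186.227]
tcp_rot [3.139, -0.001, 0.904]
contact_force [-0.322, -1.162, -0.193]
wrist_torque [-0.003, -0.006, -0.022]
opening 0.5
grasp_force 0.0
```

Call:
{"method": "step_arm", "body": {"moves": [[[0,0,0],[0.39,-0.96,-0.25],0],[[0,0,0],[0.39,-0.96,-0.25],0],[[0,0,0],[0.39,-0.96,-0.25],0],[[0,0,0],[0.39,-0.96,-0.25],0],[[0,0,0],[0.39,-0.96,-0.25],0],[[0,0,0],[0.39,-0.96,-0.25],0]]}}

```text
clock: 20.55
eef_pos: [379.6, 115.5, 234.8]
tcp_rot: [3.141, -0.001, 0.905]
contact_force: [0.2, -1.0, 0.5]
opening: 0.503
grasp_force: 0.0
```

```bash
python3 -c "
from fit import *
save('top','t5.png');save('side','s5.png')
for c in('top','side'):
    fit(f'pics/{c[0]}4.png',c,532,-6);fit(f'pics/{c[0]}5.png',c,532,-6)
st();go(458,-111,190,-.24)"
```

```text
pics/t4.png [11.46  1.7  -2.    3.  ]
pics/t5.png [11.42  1.7  -2.    3.  ]
pics/s4.png [31.53  1.6  -2.    3.  ]
pics/s5.png [32.67  1.6  -2.    3.  ]
clock 20.65
eef_pos [380.359, 113.897, 234.104]
tcp_rot [3.141, -0.0, 0.903]
contact_force [-0.451, -0.682, -0.527]
wrist_torque [-0.029, -0.016, 0.015]
opening 0.499
grasp_force 0.0
t 20.65 turn [0.0005, -0.0006, 1.4556] shift [-0.6428, 1.0009, 0.2209]
```

Call:
{"method": "step_arm", "body": {"moves": [[[0,0,0.95],[-0.64,1,0.2],0],[[0,0,0.95],[-0.64,1,0.2],0],[[0,0,0.95],[-0.64,1,0.2],0],[[0,0,0.95],[-0.64,1,0.2],0],[[0,0,0.95],[-0.64,1,0.2],0],[[0,0,0.95],[-0.64,1,0.2],0],[[0,0,0.95],[-0.64,1,0.2],0]]}}

```text
clock: 21.35
eef_pos: [457.2, -112.2, 193.2]
tcp_rot: [-3.141, 0.002, 0.153]
contact_force: [0.1, 0.7, 0.5]
opening: 0.501
grasp_force: 0.0
```

```bash
python3 -c "
from h import *
go(458.5,-111.5,61,-.24)"
```

```text
t 21.35 turn [-0.0006, 0.0026, 0.5007] shift [0.0084, -0.0018, 0.6608]
```

Call:
{"method": "step_arm", "body": {"moves": [[[0,0,0.19],[0.007,0,0.1],0],[[0,0,0.38],[0.007,0,0.2],0],[[0,0,0.5],[0.007,0,0.35],0],[[0,0,0.5],[0.007,0,0.5],0],[[0,0,0.5],[0.007,0,0.65],0],[[0,0,0.5],[0.007,0,0.65],0],[[0,0,0.5],[0.007,0,0.65],0]]}}

```text
clock: 22.05
eef_pos: [458.7, -109.7, 64.3]
tcp_rot: [-3.142, 0.001, -0.235]
contact_force: [-0.8, -0.9, 0.5]
opening: 0.503
grasp_force: 0.0
```

Call:
{"method": "step_arm", "body": {"moves": [[[0,0,0],[0,0,0],-1],[[0,0,0],[0,0,0],-1],[[0,0,0],[0,0,0],-1],[[0,0,0],[0,0,0],-1],[[0,0,0],[0,0,0],-1]], "squeeze": 30}}

```text
clock: 22.55
eef_pos: [459.7, -112.1, 65.8]
tcp_rot: [3.139, -0.003, -0.235]
contact_force: [-4.2, -14.0, 6.0]
opening: 0.173
grasp_force: 29.8
```

```bash
sed -i 's/for a in.*/for a in (-.4,-.3,-.2,-.1,.1,.2,.3,.4):/; s/a.round(2)/a/; s/H=np.array(\[583.5,-142/H=np.array([582.5,-142/' k.py; python3 k.py
```

```text
clock 22.55
eef_pos [459.74, -112.096, 65.786]
tcp_rot [3.139, -0.003, -0.235]
contact_force [-4.171, -13.973, 5.982]
wrist_torque [-2.19, 0.778, 0.027]
opening 0.173
grasp_force 29.774
radius 126.34930624087758 open 0.00035670424749900675
-0.4 -0.509 [0.049 0.246 0.001]
-0.3 -0.382 [0.028 0.187 0.001]
-0.2 -0.255 [0.012 0.126 0.   ]
-0.1 -0.127 [0.003 0.063 0.   ]
0.1 0.127 [ 0.003 -0.063 -0.   ]
0.2 0.255 [ 0.013 -0.125 -0.   ]
0.3 0.382 [ 0.029 -0.187 -0.   ]
0.4 0.509 [ 0.051 -0.246 -0.   ]
```

Call:
{"method": "step_arm", "body": {"moves": [[[0,0,-0.127],[0.003,0.07,0],-1],[[0,0,-0.255],[0.012,0.135,0],-1],[[0,0,-0.382],[0.028,0.195,0],-1],[[0,0,-0.382],[0.028,0.195,0],-1],[[0,0,-0.255],[0.012,0.126,0],-1],[[0,0,-0.127],[0.003,0.063,0],-1],[[0,0,0],[0,0,0],-1],[[0,0,0],[0,-0.005,0],-1]]}}

```text
clock: 23.35
eef_pos: [459.9, -111.8, 65.9]
tcp_rot: [3.136, -0.003, -0.236]
contact_force: [-7.6, -28.6, 5.6]
opening: 0.169
grasp_force: 31.6
```

```bash
python3 k.py|head -8
```

```text
clock 23.35
eef_pos [459.875, -111.778, 65.859]
tcp_rot [3.136, -0.003, -0.236]
contact_force [-7.612, -28.631, 5.64]
wrist_torque [-4.605, 1.307, -0.1]
opening 0.169
grasp_force 31.597
radius 126.29453126006443 open -0.002341584172646183
```

Home against the hard stop again. Unload, release and retreat.

Call:
{"method": "step_arm", "body": {"moves": [[[0,0,0],[-0.003,0.016,0],-1],[[0,0,0],[-0.003,0.016,0],0],[[0,0,0],[-0.003,0.016,0],0],[[0,0,0],[-0.003,0.016,0],0],[[0,0,0],[-0.003,0.016,0],0],[[0,0,0],[-0.003,0.016,-0.2],0],[[0,0,0],[-0.003,0.016,-0.45],0],[[0,0,0],[-0.003,0.016,-0.65],0]]}}

```text
clock: 24.15
eef_pos: [458.0, -112.0, 196.1]
tcp_rot: [-3.141, -0.0, -0.237]
contact_force: [-0.6, 0.3, -0.4]
opening: 0.499
grasp_force: 0.0
```

Call:
{"method": "step_arm", "body": {"moves": [[[0,0,-0.5],[-0.65,-1,-0.25],0],[[0,0,-0.5],[-0.65,-1,-0.25],0],[[0,0,-0.5],[-0.65,-1,-0.25],0],[[0,0,-0.5],[-0.65,-1,-0.25],0],[[0,0,-0.5],[-0.65,-1,-0.25],0],[[0,0,-0.5],[-0.65,-1,-0.25],0],[[0,0,-0.5],[-0.65,-1,-0.25],0]]}}

```text
clock: 24.85
eef_pos: [378.2, 113.6, 244.2]
tcp_rot: [3.141, -0.0, 0.159]
contact_force: [-0.2, -0.6, -0.4]
opening: 0.496
grasp_force: 0.0
```

```bash
python3 -c "
from h import *
st()
for c in('top','side'):
    a=save(c,c[0]+'6.png').astype(int);b=cv2.imread(f'pics/{c[0]}4.png')[:,:,::-1].astype(int)
    d=abs(a-b).max(2)>60;d[:,:300 if c=='top' else 0]=0;print(c,d[150:300,300:420].sum())
    print([(m['xy'],round(m['conf'],2)) for m in imaging.mark_of(c,'keeper_handle')[:1]],proj(c,(457.2,-111.2,75)))"
```

```text
clock 24.85
eef_pos [378.219, 113.592, 244.225]
tcp_rot [3.141, -0.0, 0.159]
contact_force [-0.153, -0.586, -0.353]
wrist_torque [-0.008, -0.026, 0.018]
opening 0.496
grasp_force 0.0
top 0
[([347.1, 213.1], 0.63)] [346.73246836 212.31562186]
side 0
[([303.4, 235.1], 0.64)] [304.05167939 236.6136406 ]
```

The scene matches the earlier good picture: keeper shut and stop unmoved.

```bash
python3 -c "
from rig import r
print(r.sign_off())"
```

```text
the job is handed in; nothing more can be done
None
```

Handed in at about 25 s: the tile is held against the fence, the knob was tightened to about 0.84 Nm (it springs back about 0.3 rad each time it is released), and the keeper is shut against its stop; I re-tightened the knob once after the first closing, so I opened and shut the keeper again to keep the order.

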